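Set the drawer fence, load the shakers, shut the drawer

TASK

Get the shaker drawer ready: slide its aluminium fence back along its slotted bolt holes until the fence's front face is level with the brass pointer on the drawer's side wall, and only then turn both black wing nuts clockwise to their stops to tighten it. Next stand every steel shaker that is on the counter upright on the drawer floor, in the lane between the drawer front and the fence, and when all are in, push the drawer fully shut. Leave the carton, the bottle and everything else standing where it is.

Things in the scene. Friction and masses are not known exactly. Their poses are not given: they have to be found in the camera images.
- lane (a point): point on the drawer: where the inner face of its low wooden front meets the top of its floor, at mid-width. x points into the drawer, along its travel towards the base; y to the drawer's left, z up. Drawer: 330 mm wide inside, 240 mm deep inside; floor 14 mm above the counter; front and walls rise 48 to 50 mm above the floor
- drawer_handle (a point): centre of the drawer's straight steel bar handle, 40 mm above the counter, 63 mm in front of lane: a flat bar 120 mm wide (along y), 12 mm thick (along x), 20 mm high, on two posts 100 mm apart, with 43 mm free between bar and wooden front. x points into the drawer. Push the bar to shut the drawer: about 9 N plus a little for speed
- drawer (a joint): how far the drawer is pushed in, m: 0.200 fully shut, smaller when open, -0.015 fully out; starts -0.01 to 0.01; stays where it is left. It slides into a fixed low steel case on the counter, 380 mm wide, 280 mm deep, 120 mm high, whose front face meets the back of the wooden front (14 mm thick, 376 mm wide) when shut; the opening in the case is 94 mm high above the drawer floor. Place and yaw of the case vary
- fence_face (a point): centre of the front (-x) face of the aluminium fence, 20 mm above the drawer floor. The fence stands across the drawer, 322 mm wide, 8 mm thick, 40 mm high; it slides along the drawer's x only (about 4 N), from 15 to 90 mm behind the drawer front, and stays where it is left. Axes as lane
- fence_tab (a point): grip point of the fence's upright tab at the middle of the fence: a plate 8 mm thick (along x), 60 mm wide (along y), rising to 90 mm above the drawer floor; this point is 74 mm above the drawer floor in the middle of the plate's thickness. Pinch it across x to slide the fence
- pointer_mark (a point): the tip plane of the small brass pointer on top of the drawer's left side wall; the fence's front face belongs at the same x (drawer axes) as this point. 74 to 86 mm behind the drawer front; fixed during the job. Axes as lane
- wing_left_grip (a point): grip point on the axis of the left wing nut (drawer y = +100 mm, 115 mm behind the drawer front): black bar 50 mm long (along this point's own x), 13 mm thick (along its own y), 40 mm high; this point is 68 mm above the drawer floor, 18 mm below the bar's top. Turns with the nut about the vertical, at about 0.1 N m
- wing_left (a joint): turn of the left wing nut, rad, growing clockwise seen from above: 0 loose (bar along the drawer's x), 1.4 tight against its stop; stays where it is left; starts 0 to 0.2
- wing_right_grip (a point): the same on the right wing nut (drawer y = -100 mm)
- wing_right (a joint): turn of the right wing nut, as for the left
- shaker1_center (a point): a plain steel shaker, an upright cylinder 64 mm in diameter and 72 mm tall with a weighted foot, about 0.25 kg, standing on the counter beside the drawer (it may be absent). This point is its centre, 36 mm above its underside; z is its axis, up when it stands
- shaker2_center (a point): a plain steel shaker, an upright cylinder 64 mm in diameter and 72 mm tall with a weighted foot, about 0.25 kg, standing on the counter beside the drawer (it may be absent). This point is its centre, 36 mm above its underside; z is its axis, up when it stands
- shaker3_center (a point): a plain steel shaker, an upright cylinder 64 mm in diameter and 72 mm tall with a weighted foot, about 0.25 kg, standing on the counter beside the drawer (it may be absent). This point is its centre, 36 mm above its underside; z is its axis, up when it stands
- shaker4_center (a point): a plain steel shaker, an upright cylinder 64 mm in diameter and 72 mm tall with a weighted foot, about 0.25 kg, standing on the counter beside the drawer (it may be absent). This point is its centre, 36 mm above its underside; z is its axis, up when it stands
- carton: bystander: milk carton 70 x 70 x 144 mm, origin under its centre
- syrup: bystander: amber syrup bottle 70 mm in diameter, 220 mm tall, origin under its centre
Things that resemble listed ones, but are neither listed nor needed, are in the scene too. Leave any pink or turquoise look-alike of the part that bears shaker3_center alone.

How it is judged:
By the outcome, as a careful person would: the job done as asked, in the order asked, and still so for the second after the job is handed in, with the robot touching nothing.
Of shaker1, shaker2, shaker3, shaker4 only 2 to 3 are there at a start; the rules pass over those that are not, and their reading is None.
At some moment in a run one of shaker1, shaker2, shaker3, shaker4 may be knocked a few centimetres aside while the robot is not near it.
It also fails if it takes over 208 s, if anything falls off the work surface, if the arm or the gripper's body presses on something with over 40 N, if the wrist force passes 120 N, or if a joint passes its speed limit or range.

ROBOT

A 6-joint arm with a two-finger parallel gripper is mounted at the origin on the work surface. World frame = base frame: x ahead of the robot, y to its left, z up, the work surface at z = 0. Lengths are in m, angles in rad, forces in N, time in s.
With the tool pointing down it reaches from about 0.25 to 0.85 m from the base axis. Payload 12.5 kg.
Tool frame: the origin (TCP) lies at the centre of the arm's flange, where the gripper is bolted on; the fingertips stand 186 mm ahead of it and the grasp point (between the pads) lies 167 mm ahead of it; y points along the fingers, x is the direction in which the jaws open and shut, and the axes are right-handed (so a half turn about y gives the same grasp; the last joint's range is limited). The gripper opens to 93 mm and grips with 3 to 60 N. Pads are 15 mm wide; open, the fingers measure 128 mm over their backs; the gripper's body (75 mm by 188 mm) begins 65 mm behind the grasp point.
Start: joints at [-1.307, 0.351, 1.652, -0, 1.139, -0.085], TCP at [0.188, -0.517, 0.405] pointing down, gripper open.
Joint ranges: [-2.75, 2.75], [-0.79, 2.1], [0.01, 2.65], [-1.57, 4.71], [0.07, 3.14], [-2.87, 2.87]. Speed limits (rad/s): [2.22, 2.22, 2.79, 3.14, 3.14, 3.14].

INTERFACE

Orientations are given as a unit quaternion [w, x, y, z].
In Python, from station import sensors, eyes, sign_off, spot_in, regions_of gives the robot as it stands.
- The arm moves only by the tool apply_moves, never from a script. Its argument "motion" is a list of rows, each a list of 3 entries, a list of its own where there are three numbers: the closure in counts, from 0 (fully open) to 255 (shut), then the shift along the tool's x, y, z in cm, then the turn about the tool's y in degrees. In form: [[claw, [tx, ty, tz], spin], ...]. A call has 1 to 8 rows; each row shifts and turns the commanded pose from where the row before left it, along the tool's axes as they then stand; what a row does not reach is not made up. A row lasts 1/12 s, in which the tool goes at most 41.7 mm and 7.16 degrees, less where a joint would pass 70% of its speed; a pose out of reach is approached as far as the arm can. A call with a gripper value outside its range is refused whole. The fingers move at their own pace and stop on an object; "newtons" is the grip in N (left out, the last holds). Time passes only in rows, so rows that do not move let the fingers close. It gives the time, the measured TCP pose, the force and the opening at its end, in the units of the state.
- sensors.get_obs(): the state, without advancing time (a new reading comes with each control period).
- eyes.read_camera(name): name is "side" or "top" or "wrist"; returns the picture (480x640x3 uint8, red, green, blue); there is no depth.
- eyes.camera_model(name): a dict with "mtx" (3x3 intrinsics, pixels), "R" (3x3) and "t" (3): a world point X has camera coordinates R X + t. Camera axes: x right, y down, z forward; pixel columns grow to the right and rows downward; lengths in m; the calibration is good to about 2 mm. A picture is of the moment at which its call begins: read the wrist's pose just before it. camera_model takes no time and is no camera call; for the wrist camera it gives the pose at the moment of the call.
- sign_off(): hands the job in, once; it reports no verdict.
Trained networks look in the newest picture that a camera, given by its name, has taken for a name from the list of things; names that differ only in an ending like _2 or _b are one class to them, and where a whole thing is asked for, a point or a joint stands for the part that bears it (a point fixed in the world has none). Each returns a list of dicts, best first, with "score" (0 to 1); they miss things now and then, are a little off and sometimes report something else, mostly with a low value. They report only what shows in the picture. A call takes as long as a camera call. They do not tell look-alikes from the thing itself.
- spot_in(name, camera): "at" ([x, y, z] in m, in world coordinates, good to about 4 mm: the middle of the surface that is visible of it).
- regions_of(name, camera): "mask" (480x640 bool, what is visible of it).
The state is a dict: "clock": time; "joints": joint angles; "qd": joint speeds; "joint_torque": joint torques, N m; "tool_pos": TCP position; "orientation": TCP orientation; "force": force on the tool from outside, world axes, zero at the start; "torque": the same for the moment, N m; "width": opening from 0.0 (shut) to 1.0 (fully open).
Only numpy, scipy, OpenCV 4.12 (cv2) and the standard library are available. Lean on these libraries where they do the work, as an engineer would, in place of code of your own. Each camera call takes 0.05 s, during which the arm holds its last target. There are 200 camera calls.

## Working session

There is one attempt and no reset: what is moved stays moved. The work goes in short steps, Python scripts to look and compute and a tool call to move; the robot and the scene stay as the last step left them, time stands still between calls to the robot, and variables do not carry over. Pictures are saved under pics/ and viewed, about 12 in all and at most 16, crops included, and the job is handed in when it is done.

Besides the shell and the picture viewer there is one more tool, called as a command line: name --argument value ..., lists and objects as JSON in quotes. apply_moves: Moves the arm, as the interface text tells. Its arguments: {"type":"object","properties":{"motion":{"type":"array"},"newtons":{"type":"number"}},"required":["motion"]}

```bash
ls; mkdir -p pics; cat > h.py <<'E'
import numpy as np, cv2, json
from station import sensors, eyes, sign_off, spot_in, regions_of
def snap(cam, fn=None, crop=None, scale=1):
    im=eyes.read_camera(cam); m=eyes.camera_model(cam)
    if fn:
        o=im if crop is None else im[crop[1]:crop[3],crop[0]:crop[2]]
        o=cv2.resize(o,None,fx=scale,fy=scale,interpolation=cv2.INTER_CUBIC)
        cv2.imwrite('pics/'+fn,o[...,::-1])
    return im,m
def proj(m,X):
    c=np.asarray(m['R'])@np.asarray(X,float)+np.asarray(m['t']); p=np.asarray(m['mtx'])@c; return p[:2]/p[2]
def ray(m,uv,z):
    R=np.asarray(m['R']);t=np.asarray(m['t']);d=R.T@np.linalg.inv(m['mtx'])@np.array([uv[0],uv[1],1.]);o=-R.T@t
    return o+d*(z-o[2])/d[2]
E
python3 - <<'E'
from h import *
print(sensors.get_obs())
for c in ['top','side']:
    snap(c,c+'0.png')
    for n in ['lane','drawer_handle','fence_face','fence_tab','pointer_mark','wing_left_grip','wing_right_grip','shaker1_center','shaker3_center','carton','syrup']:
        print(c,n,[(np.round(d['at'],3).tolist(),round(d['score'],2)) for d in spot_in(n,c)])
E
```

```text
pics
{'clock': 0.0, 'joints': array([-1.30664227e+00,  3.51227631e-01,  1.65243999e+00, -3.44891078e-05,
        1.13913558e+00, -8.45952638e-02]), 'qd': array([-0.00175181, -0.00071573, -0.00019956, -0.00098355, -0.00113198,
       -0.0015002 ]), 'joint_torque': array([ 4.93607931e-04, -4.97325468e+01, -2.85252142e+01,  6.99582975e-02,
        2.57547927e-02, -9.05514571e-05]), 'tool_pos': array([ 0.18793495, -0.51674756,  0.40419998]), 'orientation': array([ 0.57943238, -0.57890081,  0.40600284, -0.40533155]), 'force': array([-0.1945574 ,  1.58420363,  0.55351351]), 'torque': array([-0.03642943,  0.00065375, -0.0011028 ]), 'width': 0.997247268138445}
top lane [([0.591, -0.011, 0.016], 0.9)]
top drawer_handle []
top fence_face [([0.561, -0.025, 0.017], 0.75)]
top fence_tab [([0.561, -0.03, 0.018], 0.75)]
top pointer_mark [([0.534, -0.33, 0.072], 0.58)]
top wing_left_grip [([0.607, 0.087, 0.097], 0.43), ([0.534, 0.339, 0.073], 0.26)]
top wing_right_grip []
top shaker1_center []
top shaker3_center [([0.672, -0.256, 0.078], 0.98), ([0.579, -0.451, 0.07], 0.85), ([0.537, -0.331, 0.07], 0.57)]
top carton [([0.672, 0.396, 0.107], 0.94)]
top syrup [([0.669, -0.359, 0.144], 0.56), ([0.434, -0.347, 0.074], 0.56)]
side lane [([0.595, 0.006, 0.017], 0.62), ([0.623, -0.102, 0.081], 0.55), ([0.667, 0.428, 0.101], 0.35)]
side drawer_handle [([0.593, 0.002, 0.015], 0.94)]
side fence_face [([0.545, 0.01, 0.03], 0.58)]
side fence_tab [([0.542, 0.006, 0.03], 0.87), ([0.527, 0.358, 0.065], 0.57)]
side pointer_mark []
side wing_left_grip [([0.603, 0.1, 0.076], 0.58), ([0.594, 0.001, 0.016], 0.49)]
side wing_right_grip [([0.624, -0.101, 0.08], 0.76)]
side shaker1_center []
side shaker3_center [([0.53, -0.314, 0.047], 0.7), ([0.523, -0.522, 0.057], 0.6), ([0.668, -0.24, 0.059], 0.55)]
side carton [([0.667, 0.43, 0.102], 0.97)]
side syrup [([0.666, -0.351, 0.11], 0.56), ([0.593, 0.001, 0.017], 0.44)]
```

View pics/top0.png

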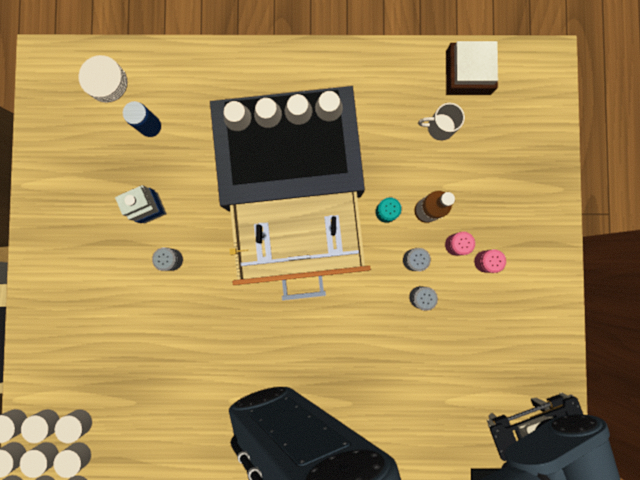

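View pics/side0.png

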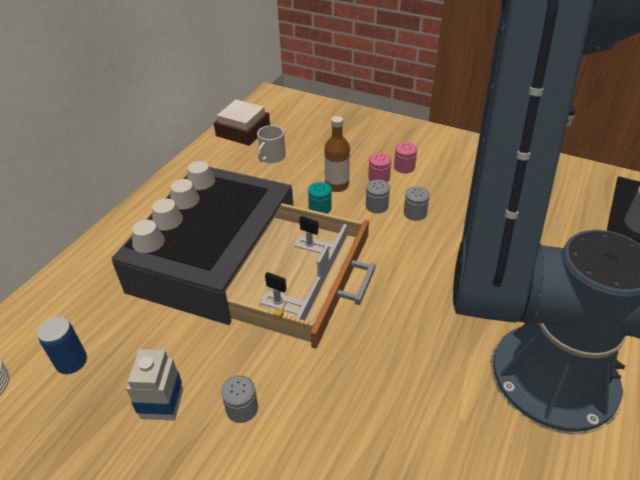

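```bash
python3 - <<'E'
from h import *
im,m=snap('top','top1.png',(215,185,375,305),5)
g=lambda u,v,z:np.round(ray(m,(u,v),z),3)
for n,uv in [('L',(167,259)),('R1',(417,259)),('R2',(425,298)),('turq',(388,209))]: print(n,g(*uv,.072))
print('front L,R',g(233,282,.063),g(370,268,.063)); print('handle',g(283,298,.05),g(324,293,.05))
print(np.round(-np.array(m['R']).T@m['t'],3))
E
```

```text
L [0.534 0.339 0.072]
R1 [ 0.536 -0.332  0.072]
R2 [ 0.432 -0.352  0.072]
turq [ 0.671 -0.255  0.072]
front L,R [0.473 0.163 0.063] [ 0.512 -0.207  0.063]
handle [0.43  0.029 0.05 ] [ 0.444 -0.083  0.05 ]
[ 0.508 -0.07   1.258]
```

View pics/top1.png

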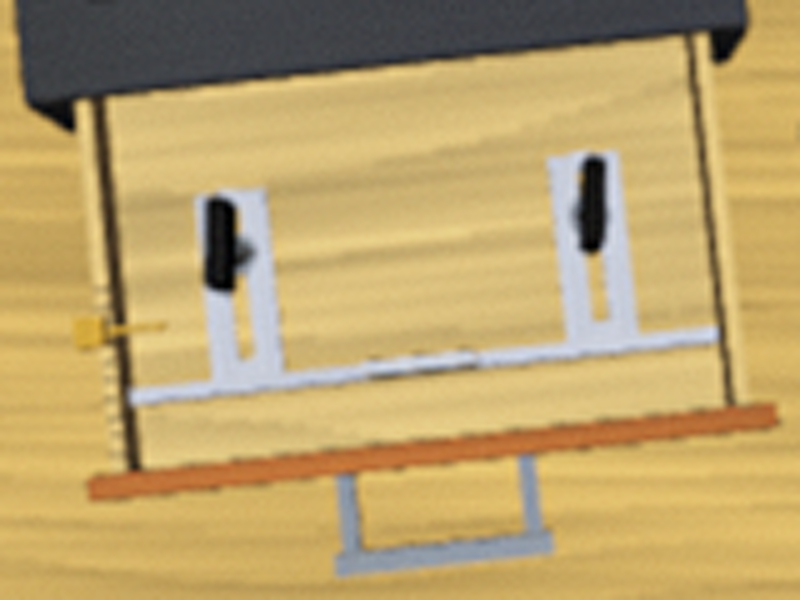

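```bash
cat >> h.py <<'E'
from scipy.spatial.transform import Rotation as Rn
def tool():
    o=sensors.get_obs(); q=o['orientation']; R=Rn.from_quat([q[1],q[2],q[3],q[0]]).as_matrix(); return o,R
# go(target grasp point, jaw angle): shift in tool axes (cm), spin deg
def go(P,yaw,tip=.167):
    o,R=tool(); g=o['tool_pos']+R[:,1]*tip
    d=R.T@(np.asarray(P)-g)*100
    cur=np.degrees(np.arctan2(R[1,0],R[0,0])); s=(cur-yaw+90)%180-90   # spin about tool y (down) lowers yaw
    print('t',round(o['clock'],1),'grasp',np.round(g,4),'jaw yaw',round(cur,2),'tooly',np.round(R[:,1],3),'| shift cm',np.round(d,2),'spin',round(s,2),'F',np.round(o['force'],1),'w',round(o['width']*93,1))
E
python3 - <<'E'
from h import *
m=eyes.camera_model('top')
g=lambda u,v,z:ray(m,(215+u/5-.4,185+v/5-.4),z)
wl=g(221,244,.1);wr=g(595,203,.1);a=wl-wr
print('wings',wl,wr,np.linalg.norm(a),'yaw',np.degrees(np.arctan2(-a[0],a[1])))
fl=g(133,405,.054);fr=g(718,340,.054);b=fl-fr;print('fence',fl,fr,np.linalg.norm(b),np.degrees(np.arctan2(-b[0],b[1])))
for n,uv,z in [('Fo L',(88,500),.063),('Fo R',(778,424),.063),('Fi L',(88,478),.063),('Fi R',(778,404),.063),('hL',(338,575),.05),('hR',(552,552),.05),('ptr tip',(165,325),.064),('ptr base',(88,331),.07),('tab',(425,362),.104)]: print(n,np.round(g(*uv,z),4))
go([.5,-.03,.3],0)
w=eyes.camera_model('wrist');o,R=tool()
print('R',R.round(3)); print('cam in tool',(R.T@(-np.array(w['R']).T@w['t']-o['tool_pos'])).round(3),'axes',(np.array(w['R'])@R).round(3),w['mtx'])
E
```

```text
wings [0.60156559 0.08946237 0.1       ] [ 0.62385716 -0.10708701  0.1       ] 0.19780944048890023 yaw 6.470530965510777
fence [0.51719987 0.14278872 0.054     ] [ 0.55373477 -0.17571813  0.054     ] 0.320595411347732 6.543616068983634
Fo L [0.4659 0.1648 0.063 ]
Fo R [ 0.5081 -0.2073  0.063 ]
Fi L [0.4777 0.165  0.063 ]
Fi R [ 0.5189 -0.2073  0.063 ]
hL [0.4252 0.0307 0.05  ]
hR [ 0.4381 -0.0856  0.05  ]
ptr tip [0.5604 0.1243 0.064 ]
ptr base [0.5568 0.1647 0.07  ]
tab [ 0.5398 -0.0183  0.104 ]
t 1.2 grasp [ 0.188  -0.5169  0.2377] jaw yaw -70.01 tooly [-0. -0. -1.] | shift cm [-35.09  -6.23  45.96] spin -70.01 F [-0.1  0.4 -0.5] w 93.2
R [[ 0.342 -0.     0.94 ]
 [-0.94  -0.     0.342]
 [ 0.    -1.    -0.   ]]
cam in tool [0.    0.02  0.085] axes [[ 1.     0.    -0.   ]
 [-0.    -0.299 -0.954]
 [-0.     0.954 -0.299]] [[335.53877387   0.         318.88430053]
 [  0.         335.53877387 245.83079935]
 [  0.           0.           1.        ]]
```

apply_moves --motion '[[0,[-2.2,0,3.1],0],[0,[-2.2,0,3.1],0],[0,[-2.2,0,3.1],0],[0,[-2.2,0,3.1],0],[0,[-2.2,0,3.1],0],[0,[-2.2,0,3.1],0],[0,[-2.2,0,3.1],0],[0,[-2.2,0,3.1],0]]' --newtons 20

```text
clock: 1.92
tool_pos: [0.3615, -0.265, 0.4049]
orientation: [-0.579, 0.579, -0.406, 0.406]
force: [1.4, -0.3, 0.6]
width: 0.999
```

apply_moves --motion '[[0,[-2.2,0,3.1],0],[0,[-2.2,0,3.1],0],[0,[-2.2,0,3.1],0],[0,[-2.2,0,3.1],0],[0,[-2.2,0,3.1],0],[0,[-2.2,0,3.1],0],[0,[-2.2,0,3.1],0],[0,[-2.2,0,3.1],0]]'

```text
clock: 2.58
tool_pos: [0.5346, -0.0146, 0.4049]
orientation: [0.579, -0.579, 0.405, -0.406]
force: [1.3, -0.4, -0.1]
width: 1.0
```

apply_moves --motion '[[0,[0,0,0],-7],[0,[0,0,0],-7],[0,[0,0,0],-7],[0,[0,0,0],-7],[0,[0,0,0],-7],[0,[0,0,0],-7],[0,[0,0,0],-7],[0,[0,0,0],-7]]'

```text
clock: 3.25
tool_pos: [0.5338, -0.0165, 0.4047]
orientation: [0.702, -0.702, 0.084, -0.084]
force: [-0.7, -0.9, 0.5]
width: 1.0
```

apply_moves --motion '[[0,[0,0,0],-7],[0,[0,0,0],-7],[0,[0,0,0],-6.5],[0,[0,0,0],0],[0,[0,0,0],0],[0,[0,0,0],0]]'

```text
clock: 3.75
tool_pos: [0.5338, -0.0165, 0.4047]
orientation: [0.706, -0.706, -0.039, 0.039]
force: [-0.8, -0.9, -0.2]
width: 1.001
```

```bash
python3 - <<'E'
from h import *
go([.540,-.018,.20],6.5)
im,m=snap('wrist','w1.png')
for n,X in [('wl',[.6016,.0895,.1]),('wr',[.6239,-.107,.1]),('tab',[.5398,-.0183,.104]),('ptr',[.5604,.1243,.064])]: print(n,proj(m,X).round(0))
E
```

```text
t 3.8 grasp [ 0.5338 -0.0165  0.2377] jaw yaw 6.27 tooly [ 0.  0. -1.] | shift cm [ 0.6   3.77 -0.21] spin -0.23 F [-0.8 -0.9 -0.2] w 93.1
wl [417. 122.]
wr [400. 338.]
tab [325. 244.]
ptr [366.  76.]
```

View pics/w1.png

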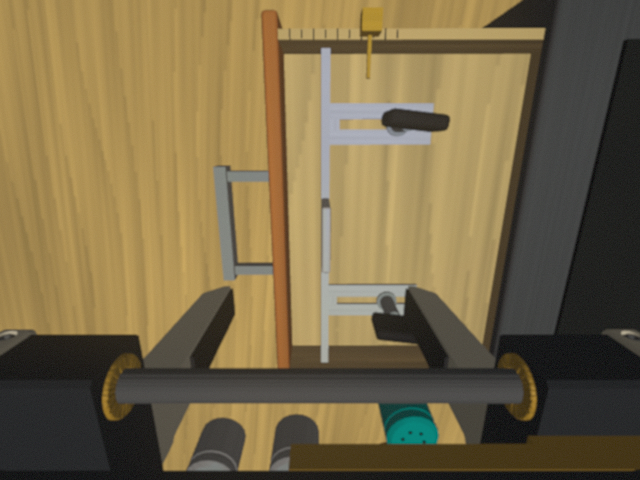

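```bash
python3 - <<'E'
from h import *
snap('wrist','w2.png',(300,0,460,120),5)
E
```

```text
(no output)
```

View pics/w2.png

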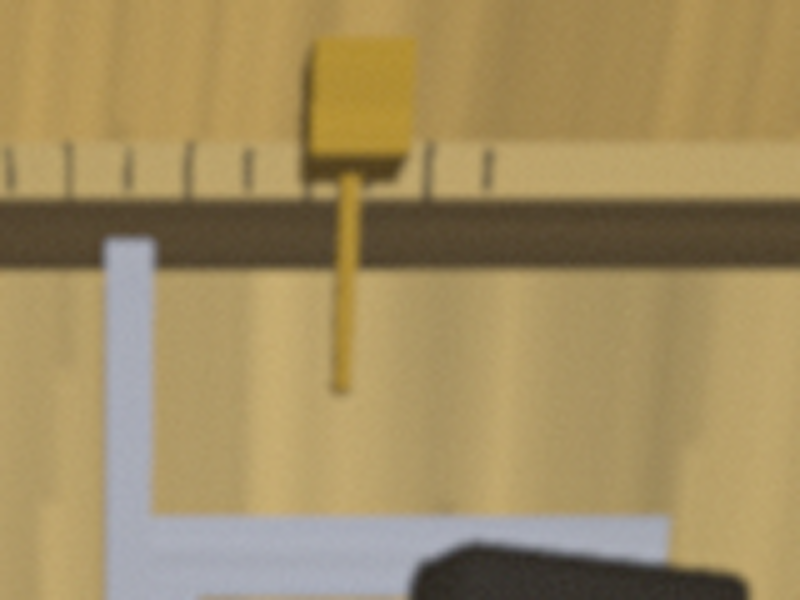

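```bash
cat >> h.py <<'E'
lane=np.array([.4984,-.0218,.014]); yw=np.radians(6.5)
D=np.array([[np.cos(yw),-np.sin(yw),0],[np.sin(yw),np.cos(yw),0],[0,0,1]])
def dr(X): return ((np.asarray(X)-lane)@D*1000).round(1)   # world->drawer mm
def wd(x,y,z): return lane+D@np.array([x,y,z])/1000         # drawer mm->world
E
python3 - <<'E'
from h import *
m=eyes.camera_model('wrist')
g=lambda u,v,z:dr(ray(m,(300+u/5-.4,v/5-.4),z))
for z in (.060,.064,.068): print('needle',z,g(351,185,z),g(340,390,z))
print('ticks',g(10,170,.063),g(69,170,.063),g(488,170,.063))
print('fence top front',g(105,240,.054),g(105,500,.054),'back',g(155,240,.054))
h=lambda u,v,z:dr(ray(m,(u,v),z))
print('wl',h(417,121,.1),'front inner',h(281,100,.063),h(287,280,.063),'tab front',h(321.5,230,.104))
print('wl ends',h(384,119,.1),h(449,123,.1),'wr ends?',h(383,295,.1))
w=wd(41,0,88-14+0);
go([*wd(41.4,0,0)[:2],.088],6.5)
E
```

```text
needle 0.06 [ 80.2 169.   46. ] [ 79.7 137.5  46. ]
needle 0.064 [ 79.7 167.9  50. ] [ 79.1 136.8  50. ]
needle 0.068 [ 79.2 166.9  54. ] [ 78.6 136.2  54. ]
ticks [ 22.6 170.6  49. ] [ 32.5 170.5  49. ] [102.7 170.3  49. ]
fence top front [ 38.5 162.2  40. ] [ 38.5 120.5  40. ] back [ 47.2 162.2  40. ]
wl [115.   99.6  86. ] front inner [  3.4 119.3  49. ] [  3.3 -53.   49. ] tab front [38.8 11.2 90. ]
wl ends [ 88.6 101.2  86. ] [140.6  98.   86. ] wr ends? [ 96.2 -52.6  86. ]
t 3.9 grasp [ 0.5338 -0.0165  0.2377] jaw yaw 6.34 tooly [-0.  0. -1.] | shift cm [ 0.56 14.97 -0.12] spin -0.16 F [-1.   0.4 -0.7] w 93.1
```

apply_moves --motion '[[0,[0.7,3,-0.1],-0.2],[0,[0,3,0],0],[0,[0,3,0],0],[0,[0,3,0],0],[0,[0,2.9,0],0],[0,[0,0,0],0],[255,[0,0,0],0],[255,[0,0,0],0]]'

```text
clock: 4.52
tool_pos: [0.5415, -0.0168, 0.2573]
orientation: [-0.706, 0.706, 0.042, -0.04]
force: [0.1, 0.3, 0.5]
width: 0.9
```

apply_moves --motion '[[255,[0,0,0],0],[255,[0,0,0],0],[255,[0,0,0],0],[255,[0,0,0],0],[255,[0,0,0],0],[255,[0,0,0],0]]'

```text
clock: 5.02
tool_pos: [0.5409, -0.0167, 0.256]
orientation: [-0.706, 0.706, 0.041, -0.041]
force: [0.5, -0.5, -0.6]
width: 0.476
```

```bash
python3 - <<'E'
from h import *
go([*wd(82.6,0,0)[:2],.088],6.5)
o,R=tool();print(dr(o['tool_pos']))
E
```

```text
t 5.0 grasp [ 0.541  -0.0168  0.089 ] jaw yaw 6.68 tooly [ 0. -0. -1.] | shift cm [ 3.97  0.1  -0.03] spin 0.18 F [ 0.5 -0.5 -0.6] w 44.3
[4.28e+01 2.00e-01 2.42e+02]
```

apply_moves --motion '[[255,[0,0,0],0],[255,[0,0,0],0],[255,[0,0,0],0],[255,[0,0,0],0],[255,[0,0,0],0],[255,[0,0,0],0],[255,[0,0,0],0],[255,[0,0,0],0]]'

```text
clock: 5.68
tool_pos: [0.5408, -0.0168, 0.2557]
orientation: [0.706, -0.706, -0.041, 0.041]
force: [-2.1, 0.7, 1.2]
width: 0.081
```

apply_moves --motion '[[255,[0.6,0,0],0],[255,[0.8,0,0],0],[255,[0.8,0,0],0],[255,[0.8,0,0],0],[255,[0.6,0,0],0],[255,[0,0,0],0],[255,[0,0,0],0]]'

```text
clock: 6.27
tool_pos: [0.5774, -0.0126, 0.2557]
orientation: [-0.706, 0.706, 0.042, -0.04]
force: [3.9, -1.8, -2.8]
width: 0.082
```

```bash
python3 - <<'E'
from h import *
go([*wd(82.6,0,0)[:2],.088],6.5)
o,R=tool();print(dr(o['tool_pos']))
snap('wrist','w3.png')
E
```

```text
t 6.3 grasp [ 0.5778 -0.0126  0.0887] jaw yaw 6.69 tooly [ 0.002 -0.    -1.   ] | shift cm [ 0.27  0.07 -0.02] spin 0.19 F [ 3.9 -1.8 -2.8] w 7.6
[7.950e+01 2.000e-01 2.417e+02]
```

View pics/w3.png

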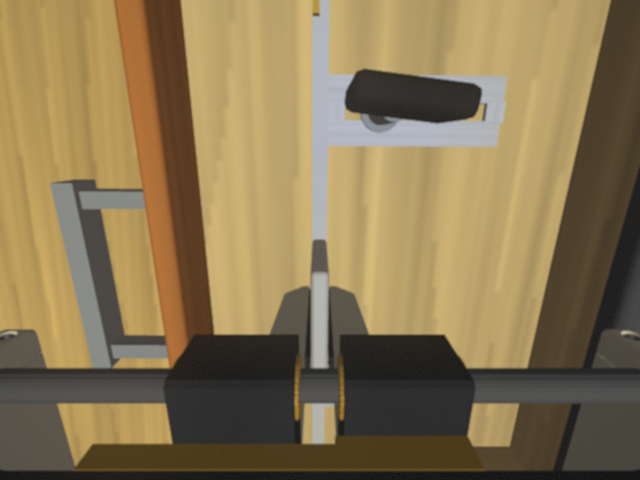

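```bash
python3 - <<'E'
from h import *
im,m=snap('wrist')
for r in (3,8,11,18,30,60): print(r,[tuple(map(int,p)) for p in im[r,306:332:1]])
for z in (.06,.066): print('tip',dr(ray(m,(316.5,10),z)))
print('fence',dr(ray(m,(312,30),.054)), dr(ray(m,(312,100),.054)))
E
```

```text
3 [(211, 184, 123), (209, 183, 121), (208, 181, 121), (208, 181, 120), (205, 178, 119), (202, 181, 133), (192, 177, 149), (183, 164, 132), (182, 152, 89), (183, 149, 62), (182, 147, 59), (183, 148, 60), (183, 147, 59), (183, 152, 85), (180, 163, 135), (179, 177, 172), (179, 180, 186), (179, 182, 188), (179, 182, 186), (178, 180, 186), (179, 183, 187), (177, 182, 186), (182, 181, 182), (187, 176, 157), (197, 177, 132), (201, 177, 118)]
8 [(209, 182, 119), (208, 182, 120), (209, 182, 120), (209, 181, 119), (206, 179, 118), (200, 179, 133), (190, 175, 149), (183, 163, 130), (180, 149, 88), (183, 149, 61), (182, 147, 57), (184, 148, 61), (182, 146, 63), (181, 153, 98), (178, 165, 150), (181, 181, 184), (178, 181, 187), (178, 181, 187), (177, 180, 185), (179, 182, 187), (178, 180, 187), (177, 181, 187), (181, 181, 182), (190, 179, 161), (197, 175, 132), (200, 174, 115)]
11 [(208, 181, 118), (210, 182, 120), (207, 181, 119), (208, 183, 119), (207, 180, 120), (204, 180, 133), (191, 176, 148), (182, 163, 131), (179, 149, 90), (180, 145, 60), (179, 144, 55), (179, 144, 58), (179, 144, 58), (1
[... 949 characters left out ...]
, 188), (177, 179, 187), (178, 181, 188), (179, 182, 189), (177, 181, 188), (178, 183, 189), (183, 180, 181), (191, 180, 155), (200, 176, 128), (202, 176, 116)]
60 [(211, 184, 122), (209, 183, 123), (210, 184, 121), (209, 182, 119), (206, 180, 119), (202, 180, 132), (192, 181, 164), (181, 181, 186), (176, 179, 189), (180, 182, 191), (178, 181, 189), (179, 182, 190), (178, 181, 190), (178, 181, 189), (177, 181, 188), (178, 181, 190), (178, 181, 189), (179, 181, 191), (176, 181, 188), (179, 182, 190), (177, 181, 189), (178, 180, 185), (188, 182, 170), (199, 180, 142), (203, 179, 123), (205, 178, 119)]
tip [ 78.6 139.9  46. ]
tip [ 78.6 138.   52. ]
fence [ 76.5 133.7  40. ] [ 76.4 103.2  40. ]
```

apply_moves --motion '[[255,[0.1,0,0],0],[255,[0.1,0,0],0],[255,[0,0,0],0],[255,[0,0,0],0]]'

```text
clock: 6.7
tool_pos: [0.5783, -0.0125, 0.2557]
orientation: [-0.706, 0.706, 0.041, -0.042]
force: [-2.3, -3.5, -0.4]
width: 0.083
```

```bash
cat > fm.py <<'E'
from h import *
im,m=snap('wrist')
def edges(r):
    b=im[r].astype(int); br=b[:,0]-b[:,2]   # wood ~88, brass ~120, alu ~-8
    return br
for r in (4,9,20,40): print(r,edges(r)[300:345].tolist())
o,R=tool();print(dr(o['tool_pos']),o['force'].round(1))
E
python3 fm.py
```

```text
4 [90, 86, 88, 88, 88, 88, 88, 87, 87, 85, 87, 92, 107, 118, 122, 124, 124, 116, 72, 23, -3, -10, -9, -9, -8, -8, -9, -8, -3, 22, 57, 81, 86, 85, 84, 86, 84, 83, 83, 83, 83, 82, 82, 81, 82]
9 [88, 89, 88, 88, 89, 89, 88, 88, 88, 87, 87, 93, 104, 120, 121, 124, 125, 113, 73, 23, -4, -10, -9, -8, -9, -8, -10, -10, -2, 30, 66, 85, 86, 86, 84, 83, 83, 83, 86, 82, 83, 82, 83, 82, 81]
20 [87, 89, 88, 88, 88, 90, 89, 87, 89, 90, 89, 68, 28, -3, -11, -10, -10, -10, -9, -9, -9, -10, -9, -8, -9, -8, -11, -9, -1, 28, 63, 85, 86, 85, 85, 84, 83, 83, 83, 81, 83, 79, 82, 82, 82]
40 [88, 87, 87, 88, 89, 87, 89, 88, 87, 87, 88, 70, 27, -2, -11, -9, -10, -10, -9, -9, -9, -11, -11, -12, -11, -10, -11, -11, 1, 36, 73, 87, 87, 85, 85, 84, 84, 83, 83, 82, 83, 84, 82, 82, 81]
[8.040e+01 2.000e-01 2.417e+02] [-2.1 -4.6  0.4]
```

apply_moves --motion '[[255,[0.09,0,0],0],[255,[0.09,0,0],0],[255,[0,0,0],0],[255,[0,0,0],0],[255,[0,0,0],0]]'

```text
clock: 7.17
tool_pos: [0.5801, -0.0123, 0.2557]
orientation: [-0.706, 0.706, 0.041, -0.042]
force: [-2.7, -3.1, 0.4]
width: 0.084
```

```bash
python3 fm.py
```

```text
4 [89, 87, 88, 87, 88, 87, 88, 98, 109, 118, 123, 122, 125, 113, 65, 17, -6, -10, -9, -8, -9, -7, -7, -9, -9, -8, -8, -10, -3, 21, 56, 80, 86, 83, 84, 82, 85, 83, 84, 84, 83, 83, 82, 80, 78]
9 [88, 88, 90, 90, 90, 89, 90, 97, 112, 122, 125, 123, 124, 115, 66, 18, -5, -9, -9, -9, -8, -8, -10, -8, -9, -9, -8, -11, -3, 28, 64, 83, 84, 85, 84, 84, 83, 84, 83, 84, 83, 84, 82, 79, 81]
20 [88, 87, 89, 88, 88, 89, 89, 86, 88, 86, 87, 67, 26, -3, -11, -9, -11, -8, -10, -10, -10, -10, -8, -10, -8, -10, -8, -12, -1, 30, 66, 84, 86, 84, 84, 82, 82, 82, 82, 80, 81, 80, 81, 81, 79]
40 [88, 89, 89, 86, 87, 88, 86, 88, 86, 85, 85, 68, 26, -4, -10, -10, -9, -10, -9, -11, -11, -10, -10, -12, -10, -11, -10, -12, 1, 37, 73, 87, 85, 84, 84, 84, 83, 82, 81, 81, 81, 81, 80, 80, 78]
[8.220e+01 2.000e-01 2.417e+02] [-2.4 -5.5  0.9]
```

apply_moves --motion '[[150,[0,0,0],0],[150,[0,0,0],0],[150,[0,0,0],0],[150,[0,0,0],0],[100,[0,-2,0],0],[50,[0,-2.5,0],0],[0,[0,-2.5,0],0],[0,[0,0,0],0]]'

```text
clock: 7.88
tool_pos: [0.5814, -0.012, 0.3303]
orientation: [-0.706, 0.706, 0.044, -0.039]
force: [0.1, -0.6, 0.5]
width: 0.611
```

```bash
python3 - <<'E'
from h import *
go([*wd(115,100,0)[:2],.15],92)
m=eyes.camera_model('wrist');print(proj(m,wd(79,138,52)))
snap('wrist','w4.png')
E
```

```text
t 7.9 grasp [ 0.5825 -0.0121  0.1633] jaw yaw 6.69 tooly [ 0.007 -0.001 -1.   ] | shift cm [3.06 1.34 9.98] spin -85.31 F [ 0.1 -0.6  0.5] w 56.9
[308.69135847  52.40133582]
```

View pics/w4.png

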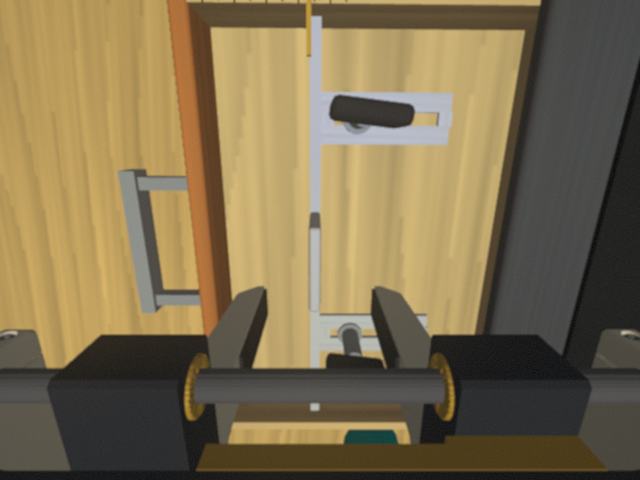

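apply_moves --motion '[[0,[1,0,3.3],0],[0,[1,0,3.3],0],[0,[1,0,3.3],0],[0,[0,0,0],-7],[0,[0,0,0],-7],[0,[0,0,0],-7],[0,[0,0,0],-7],[0,[0,0,0],-7]]'

```text
clock: 8.6
tool_pos: [0.5984, 0.0899, 0.3245]
orientation: [0.66, -0.66, -0.253, 0.254]
force: [-0.4, 0.6, 0.1]
width: 1.004
```

apply_moves --motion '[[0,[0,0,0],-7],[0,[0,0,0],-7],[0,[0,0,0],-7],[0,[0,0,0],-7],[0,[0,0,0],-7],[0,[0,0,0],-7],[0,[0,0,0],-7],[0,[0,0,0],-1]]'

```text
clock: 9.27
tool_pos: [0.5985, 0.0898, 0.3246]
orientation: [0.492, -0.491, -0.508, 0.509]
force: [-0.4, 0.2, 0.3]
width: 0.999
```

apply_moves --motion '[[0,[0,0,0],0],[0,[0,0,0],0],[0,[0,0,0],0]]'

```text
clock: 9.52
tool_pos: [0.5986, 0.0897, 0.3254]
orientation: [0.493, -0.493, -0.506, 0.507]
force: [0.5, -0.4, 0.7]
width: 0.997
```

```bash
python3 - <<'E'
from h import *
go([*wd(115,100,0)[:2],.082],92)
snap('wrist','w5.png')
print(proj(eyes.camera_model('wrist'),wd(115,100,86)))
E
```

```text
t 9.5 grasp [0.5986 0.0897 0.1584] jaw yaw 91.52 tooly [-0.  0. -1.] | shift cm [ 0.08  7.64 -0.28] spin -0.48 F [ 0.5 -0.4  0.7] w 92.8
[320.19689241 276.76149728]
```

View pics/w5.png

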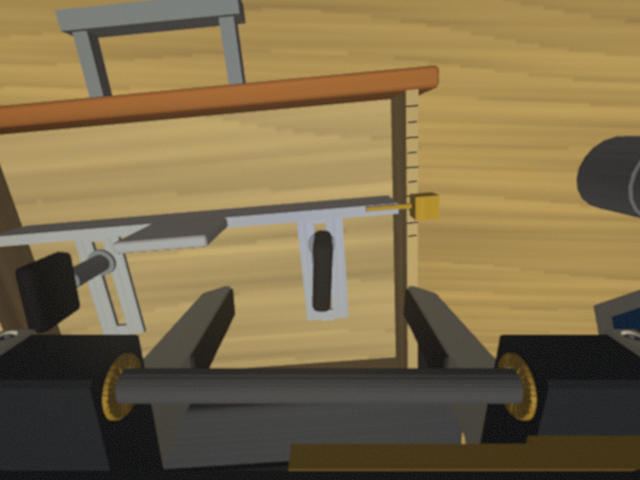

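apply_moves --motion '[[0,[0.1,2.5,-0.3],0],[0,[0,2.5,0],0],[0,[0,2.6,0],0],[255,[0,0,0],0],[255,[0,0,0],0],[255,[0,0,0],0],[255,[0,0,0],0],[255,[0,0,0],0]]' --newtons 30

```text
clock: 10.23
tool_pos: [0.602, 0.0908, 0.2513]
orientation: [-0.492, 0.493, 0.508, -0.507]
force: [-0.3, -0.3, -0.6]
width: 0.691
```

apply_moves --motion '[[255,[0,0,0],0],[255,[0,0,0],0],[255,[0,0,0],0],[255,[0,0,0],0],[255,[0,0,0],0],[255,[0,0,0],0],[255,[0,0,0],0],[255,[0,0,0],0]]'

```text
clock: 10.9
tool_pos: [0.6015, 0.0914, 0.2497]
orientation: [-0.493, 0.492, 0.507, -0.507]
force: [-1.3, 4.3, 2.2]
width: 0.134
```

```bash
python3 - <<'E'
from h import *
go([*wd(115,100,0)[:2],.082],16.3)
print(tool()[0]['torque'],tool()[0]['joints'].round(2))
E
```

```text
t 10.9 grasp [0.6015 0.0917 0.0827] jaw yaw 91.64 tooly [-0.     0.002 -1.   ] | shift cm [-0.12  0.07  0.02] spin 75.34 F [-1.3  4.3  2.2] w 12.4
[ 0.39425422 -0.13347165 -0.06476413] [ 0.07  0.64  1.61  0.    0.89 -1.53]
```

apply_moves --motion '[[255,[-0.1,0,0],7],[255,[0,0,0],7],[255,[0,0,0],7],[255,[0,0,0],7],[255,[0,0,0],7],[255,[0,0,0],7],[255,[0,0,0],7],[255,[0,0,0],7]]'

```text
clock: 11.57
tool_pos: [0.6018, 0.0919, 0.2497]
orientation: [0.675, -0.673, -0.216, 0.214]
force: [4.2, 19.6, -3.1]
width: 0.136
```

apply_moves --motion '[[255,[0,0,0],7],[255,[0,0,0],6],[255,[0,0,0],4],[255,[0,0,0],3],[255,[0,0,0],0],[255,[0,0,0],0],[255,[0,0,0],0]]'

```text
clock: 12.15
tool_pos: [0.602, 0.092, 0.2498]
orientation: [0.702, -0.699, -0.098, 0.096]
force: [5.5, 20.4, -5.1]
width: 0.138
```

```bash
python3 - <<'E'
from h import *
go([*wd(115,100,0)[:2],.082],16.3)
print(tool()[0]['torque'],tool()[0]['joints'].round(2))
E
```

```text
t 12.2 grasp [0.6024 0.0927 0.0828] jaw yaw 15.72 tooly [ 0.002  0.004 -1.   ] | shift cm [-0.15  0.07 -0.17] spin -0.58 F [ 5.5 20.4 -5.1] w 12.8
[ 3.16531955 -0.76444494  0.36836082] [ 0.07  0.64  1.61  0.    0.89 -0.2 ]
```

apply_moves --motion '[[255,[0,0,0.1],3],[255,[0,0,0],3],[255,[0,0,0],0],[255,[0,0,0],0]]'

```text
clock: 12.48
tool_pos: [0.6019, 0.0921, 0.2499]
orientation: [0.705, -0.704, -0.061, 0.059]
force: [6.3, 12.3, -5.6]
width: 0.146
```

```bash
python3 - <<'E'
from h import *
go([*wd(115,-100,0)[:2],.15],88)
print(tool()[0]['torque'])
E
```

```text
t 12.5 grasp [0.6024 0.0925 0.0829] jaw yaw 9.74 tooly [ 0.003  0.002 -1.   ] | shift cm [ -1.25  -6.75 -20.13] spin -78.26 F [ 6.3 12.3 -5.6] w 13.6
[ 1.85538208 -1.10117198  0.59820526]
```

apply_moves --motion '[[150,[0,0,0],-3],[100,[0,0,0],0],[50,[0,0,0],0],[0,[0,0,0],0],[0,[0,0,0],0],[0,[0,-2.5,0],0],[0,[0,-2.5,0],0],[0,[0,-2,0],0]]'

```text
clock: 13.15
tool_pos: [0.6015, 0.0906, 0.3212]
orientation: [-0.703, 0.703, 0.078, -0.078]
force: [-0.1, 1.0, 0.5]
width: 0.676
```

apply_moves --motion '[[0,[-0.1,0,-4],0],[0,[-0.1,0,-4],0],[0,[0,0,-4],0],[0,[0,0,-4],0],[0,[0,0,-4],0],[0,[0,0,0],-7],[0,[0,0,0],-7],[0,[0,0,0],-7]]'

```text
clock: 13.82
tool_pos: [0.6433, -0.1059, 0.3195]
orientation: [0.676, -0.676, -0.206, 0.206]
force: [0.4, 0.9, 0.6]
width: 0.999
```

apply_moves --motion '[[0,[0,0,0],-7],[0,[0,0,0],-7],[0,[0,0,0],-7],[0,[0,0,0],-7],[0,[0,0,0],-7],[0,[0,0,0],-7],[0,[0,0,0],-7],[0,[0,0,0],-5]]'

```text
clock: 14.48
tool_pos: [0.6433, -0.1049, 0.3197]
orientation: [0.509, -0.509, -0.491, 0.491]
force: [0.1, 0.4, -0.3]
width: 1.003
```

apply_moves --motion '[[0,[0,0,0],0],[0,[0,0,0],0],[0,[0,0,0],0]]'

```text
clock: 14.73
tool_pos: [0.6434, -0.1048, 0.3197]
orientation: [0.511, -0.511, -0.489, 0.489]
force: [-0.1, 0.1, 0.1]
width: 1.0
```

```bash
python3 - <<'E'
from h import *
go([*wd(115,-100,0)[:2],.082],88)
snap('wrist','w6.png')
print(proj(eyes.camera_model('wrist'),wd(115,-100,86)))
E
```

```text
t 14.7 grasp [ 0.6433 -0.1048  0.1527] jaw yaw 87.49 tooly [-0.  0. -1.] | shift cm [-0.41  7.07  1.92] spin -0.51 F [-0.1  0.1  0.1] w 93.0
[312.3312422  247.81681972]
```

View pics/w6.png

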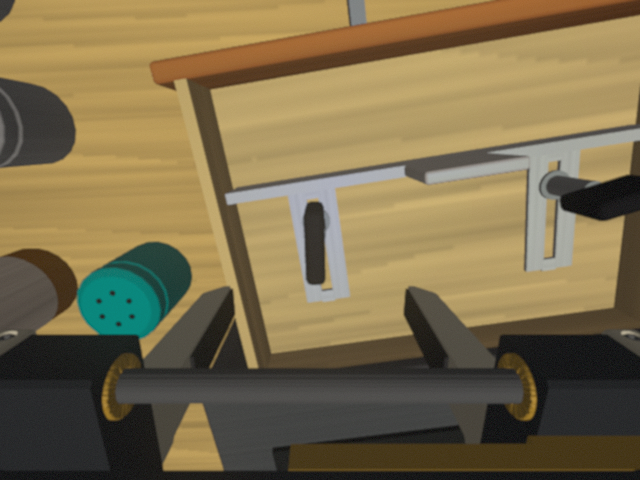

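apply_moves --motion '[[0,[-0.3,0,1.8],0],[0,[0,2.4,0],0],[0,[0,2.4,0],0],[0,[0,2.2,0],0],[255,[0,0,0],0],[255,[0,0,0],0],[255,[0,0,0],0],[255,[0,0,0],0]]'

```text
clock: 15.45
tool_pos: [0.6258, -0.1071, 0.2514]
orientation: [-0.509, 0.511, 0.49, -0.489]
force: [0.1, 0.0, -0.6]
width: 0.762
```

apply_moves --motion '[[255,[0,0,0],0],[255,[0,0,0],0],[255,[0,0,0],0],[255,[0,0,0],0],[255,[0,0,0],0],[255,[0,0,0],0],[255,[0,0,0],0],[255,[0,0,0],0]]'

```text
clock: 16.12
tool_pos: [0.6253, -0.1071, 0.2497]
orientation: [0.51, -0.51, -0.49, 0.49]
force: [-0.4, -0.6, -0.1]
width: 0.189
```

apply_moves --motion '[[255,[0,0,0],0],[255,[0,0,0],0]]'

```text
clock: 16.28
tool_pos: [0.6253, -0.1069, 0.2497]
orientation: [0.51, -0.51, -0.49, 0.49]
force: [1.1, 0.8, 0.5]
width: 0.141
```

```bash
python3 - <<'E'
from h import *
go([*wd(115,-100,0)[:2],.082],16.3)
E
```

```text
t 16.3 grasp [ 0.6253 -0.1069  0.0827] jaw yaw 87.69 tooly [-0.  0. -1.] | shift cm [-0.13  0.07  0.12] spin 71.39 F [1.1 0.8 0.5] w 13.2
```

Gripped; correct by a hair and turn 77° (past the stop by ~5°).

apply_moves --motion '[[255,[-0.1,0,0.1],0],[255,[0,0,0],7],[255,[0,0,0],7],[255,[0,0,0],7],[255,[0,0,0],7],[255,[0,0,0],7],[255,[0,0,0],7],[255,[0,0,0],7]]'

```text
clock: 16.95
tool_pos: [0.6246, -0.1074, 0.2497]
orientation: [0.668, -0.668, -0.233, 0.232]
force: [4.3, 4.9, -2.7]
width: 0.139
```

apply_moves --motion '[[255,[0,0,0],7],[255,[0,0,0],7],[255,[0,0,0],5],[255,[0,0,0],4],[255,[0,0,0],3],[255,[0,0,0],3],[255,[0,0,0],0],[255,[0,0,0],0]]'

```text
clock: 17.62
tool_pos: [0.6245, -0.1072, 0.2498]
orientation: [0.705, -0.704, -0.06, 0.06]
force: [3.5, 6.1, -2.2]
width: 0.15
```

```bash
python3 - <<'E'
from h import *
go([*wd(115,-100,0)[:2],.16],16.3)
print(tool()[0]['torque'],tool()[0]['joints'].round(2))
E
```

```text
t 17.6 grasp [ 0.6247 -0.1071  0.0828] jaw yaw 9.74 tooly [ 0.001  0.001 -1.   ] | shift cm [-0.08 -7.72 -0.08] spin -6.56 F [ 3.5  6.1 -2.2] w 14.0
[ 1.06928736 -0.58026327  0.70856917] [-0.24  0.68  1.54  0.    0.92 -0.41]
```

apply_moves --motion '[[150,[0,0,0],-3],[100,[0,0,0],0],[50,[0,0,0],0],[0,[0,0,0],0],[0,[0,0,0],0],[0,[0,-3,0],0],[0,[0,-3,0],0],[0,[0,-3,0],0]]'

```text
clock: 18.28
tool_pos: [0.6241, -0.1081, 0.3406]
orientation: [0.703, -0.703, -0.077, 0.078]
force: [-0.1, -1.0, -0.1]
width: 0.675
```

```bash
cat >> h.py <<'E'
def shakers(cam='top'):
    im,m=snap(cam)
    for d in spot_in('shaker3_center',cam):
        p=proj(m,d['at']).astype(int); c=im[p[1]-4:p[1]+5,p[0]-4:p[0]+5].reshape(-1,3).mean(0) if p.min()>4 else None
        print(np.round(d['at'],3),round(d['score'],2),p,None if c is None else c.round())
E
python3 - <<'E'
from h import *
shakers()
snap('top','top2.png',(130,180,450,320),2.5)
go([.536,-.332,.16],90)
E
```

```text
[ 0.584 -0.45   0.07 ] 0.76 [460 241] [243. 139. 165.]
[ 0.535 -0.33   0.071] 0.72 [416 259] [154. 162. 167.]
[ 0.674 -0.26   0.075] 0.63 [390 207] [ 32. 179. 164.]
[ 0.53  -0.528  0.072] 0.62 [490 261] [243. 137. 163.]
t 18.4 grasp [ 0.6252 -0.1083  0.1751] jaw yaw 12.65 tooly [ 0.004 -0.001 -1.   ] | shift cm [-13.61   1.5  -19.87] spin -77.35 F [-0.1 -0.5 -0.4] w 74.7
```

View pics/top2.png

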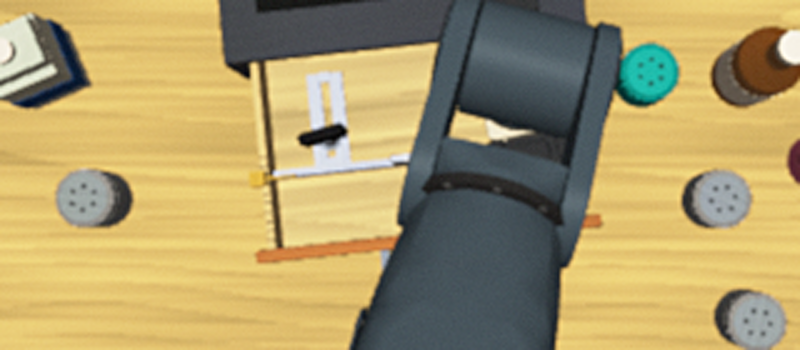

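apply_moves --motion '[[0,[0,0,0],-7],[0,[0,0,0],-7],[0,[0,0,0],-7],[0,[0,0,0],-7],[0,[0,0,0],-7],[0,[0,0,0],-7],[0,[0,0,0],-7],[0,[0,0,0],-7]]' --newtons 20

```text
clock: 19.1
tool_pos: [0.624, -0.108, 0.3382]
orientation: [0.583, -0.582, -0.4, 0.401]
force: [0.4, -0.5, 0.0]
width: 1.0
```

apply_moves --motion '[[0,[0,0,0],-7],[0,[0,0,0],-7],[0,[0,0,0],-7],[0,[0,0,3],0],[0,[0,0,3],0],[0,[0,0,3],0],[0,[-3.7,0,0],0],[0,[-3.7,0,0],0]]'

```text
clock: 19.77
tool_pos: [0.5323, -0.1811, 0.3386]
orientation: [0.502, -0.5, -0.499, 0.499]
force: [0.4, -0.8, 0.4]
width: 1.002
```

apply_moves --motion '[[0,[-3.7,0,0],0],[0,[-3.7,0,0],0],[0,[-3.7,0,0],0],[0,[-3.7,0,0],0],[0,[0,0,0],0],[0,[0,0,0],0],[0,[0,0,0],0]]'

```text
clock: 20.35
tool_pos: [0.5327, -0.3291, 0.3385]
orientation: [0.502, -0.501, -0.498, 0.499]
force: [-0.4, -0.1, 0.4]
width: 0.999
```

```bash
cat >> h.py <<'E'
def greyfit(z=.072,fn=None):
    # steel tops seen in the wrist image via network masks
    im,m=snap('wrist',fn)
    for d in regions_of('shaker3_center','wrist'):
        k=d['mask'].astype(np.uint8); c=im[k>0].mean(0).round(); (x,y),r=cv2.minEnclosingCircle(np.argwhere(k)[:,::-1].astype(np.float32))
        print('mask',round(d['score'],2),c,(round(x),round(y)),round(r),int(k.sum()))
    for d in spot_in('shaker3_center','wrist'): print('spot',np.round(d['at'],3),round(d['score'],2),proj(m,d['at']).round())
    return m
E
python3 - <<'E'
from h import *
m=eyes.camera_model('top');print('R2',ray(m,(432.8,307.2),.072))
go([.536,-.332,.16],90)
m=greyfit(fn='w7.png'); print(proj(m,[.536,-.332,.072]))
E
```

```text
R2 [ 0.40813075 -0.37275115  0.072     ]
t 20.4 grasp [ 0.5325 -0.3289  0.1715] jaw yaw 89.65 tooly [-0.002  0.001 -1.   ] | shift cm [-0.31  1.15 -0.36] spin -0.35 F [-0.4 -0.1  0.4] w 92.9
mask 0.84 [155.  84.  95.] (72, 241) 64 8365
mask 0.72 [31. 90. 81.] (389, 377) 49 3201
mask 0.68 [160.  87.  98.] (176, 292) 52 5318
mask 0.32 [136. 115.  81.] (566, 238) 138 26736
spot [ 0.564 -0.456  0.074] 0.94 [159. 291.]
spot [ 0.53  -0.335  0.075] 0.91 [311. 250.]
spot [ 0.65  -0.268  0.048] 0.9 [383. 361.]
spot [ 0.529 -0.53   0.071] 0.82 [ 59. 250.]
[314.2469778 256.9169186]
```

View pics/w7.png

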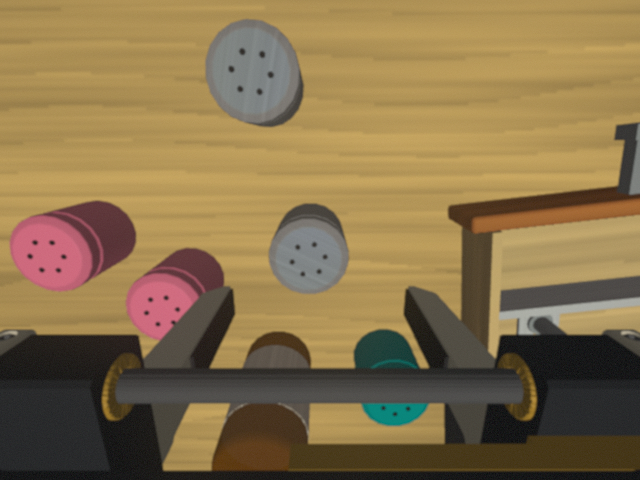

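apply_moves --motion '[[0,[-0.6,0,-0.4],0],[0,[0,3,0],0],[0,[0,3,0],0],[0,[0,3,0],0],[0,[0,3,0],0],[255,[0,0,0],0],[255,[0,0,0],0],[255,[0,0,0],0]]'

```text
clock: 21.17
tool_pos: [0.5377, -0.3358, 0.2215]
orientation: [-0.501, 0.502, 0.499, -0.499]
force: [0.7, 0.1, 0.6]
width: 0.837
```

apply_moves --motion '[[255,[0,0,0],0],[255,[0,0,0],0],[255,[0,0,0],0],[255,[0,0,0],0],[255,[0,0,0],0],[255,[0,0,0],0]]'

```text
clock: 21.67
tool_pos: [0.5375, -0.3359, 0.2217]
orientation: [-0.5, 0.502, 0.499, -0.498]
force: [0.0, 0.2, 7.7]
width: 0.683
```

```bash
python3 - <<'E'
from h import *
m=eyes.camera_model('top')
go([*wd(38,-95,0)[:2],.19],96.5)
E
```

```text
t 21.7 grasp [ 0.5379 -0.3362  0.0547] jaw yaw 89.68 tooly [ 0.003 -0.002 -1.   ] | shift cm [ 22.41 -13.57  -0.81] spin -6.82 F [0.  0.2 7.7] w 63.5
```

apply_moves --motion '[[255,[0,-2,0],0],[255,[0,-3.5,0],0],[255,[0,-3.5,0],0],[255,[0,-2,0],0],[255,[2.5,0,0],0],[255,[4,0,-0.5],0],[255,[4,0,-0.5],0],[255,[4,0,0],0]]'

```text
clock: 22.33
tool_pos: [0.5478, -0.1891, 0.3305]
orientation: [-0.501, 0.502, 0.499, -0.498]
force: [0.6, 0.2, -1.6]
width: 0.686
```

apply_moves --motion '[[255,[4,0,0],0],[255,[2.5,0,0],0],[255,[1.4,0,0],0],[255,[0,0,0],-3.5],[255,[0,0,0],-3.3],[255,[0,0,0],0],[255,[0,0,0],0],[255,[0,0,0],0]]'

```text
clock: 23.0
tool_pos: [0.5482, -0.1121, 0.3299]
orientation: [-0.472, 0.472, 0.527, -0.527]
force: [-0.2, 0.4, -2.1]
width: 0.689
```

```bash
python3 - <<'E'
from h import *
go([*wd(40,-95,0)[:2],.0547+.014],96.5)
snap('wrist','w8.png')
E
```

```text
t 23.0 grasp [ 0.5482 -0.1121  0.1629] jaw yaw 96.34 tooly [ 0. -0. -1.] | shift cm [ 0.04  9.42 -0.07] spin -0.16 F [-0.2  0.4 -2.1] w 64.0
```

View pics/w8.png

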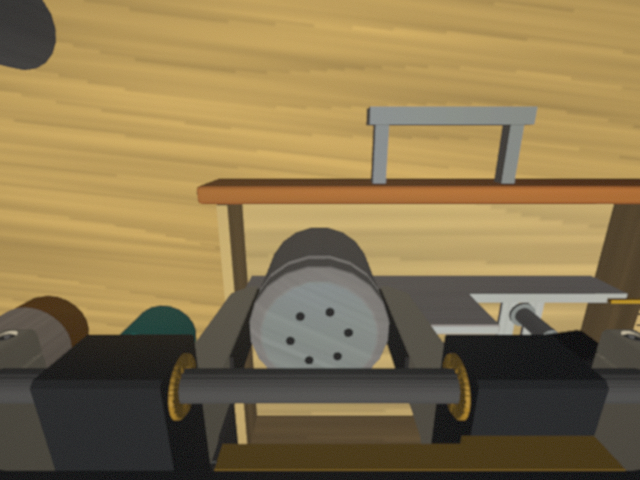

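```bash
python3 - <<'E'
from h import *
m=eyes.camera_model('wrist')
print('front',dr(ray(m,(300,203),.063)),dr(ray(m,(550,203),.063)),'outer',dr(ray(m,(300,181),.063)),'fence bot',dr(ray(m,(450,277),.014)),dr(ray(m,(600,277),.014)),'top',dr(ray(m,(460,322),.054)))
E
```

```text
front [   0.3 -109.4   49. ] [ 0.8 76.  49. ] outer [ -15.8 -109.1   49. ] fence bot [80.5 29.3  0. ] [ 80.9 172.2   0. ] top [105.5  25.8  40. ]
```

apply_moves --motion '[[255,[0,3,0],0],[255,[0,3,0],0],[255,[0,2,0],0],[255,[0,1,0],0],[255,[0,0.3,0],0],[255,[0,0,0],0],[255,[0,0,0],0]]'

```text
clock: 23.63
tool_pos: [0.5486, -0.1118, 0.2375]
orientation: [-0.471, 0.471, 0.528, -0.527]
force: [0.1, -0.5, -1.4]
width: 0.685
```

```bash
python3 - <<'E'
from h import *
go([*wd(40,-95,0)[:2],.0547+.014],96.5)
E
```

```text
t 23.6 grasp [ 0.5488 -0.1119  0.0705] jaw yaw 96.45 tooly [ 0.001 -0.    -1.   ] | shift cm [ 0.02  0.18 -0.01] spin -0.05 F [ 0.1 -0.5 -1.4] w 63.7
```

apply_moves --motion '[[255,[0,0.2,0],0],[255,[0,0,0],0],[45,[0,0,0],0],[45,[0,0,0],0],[45,[0,0,0],0],[45,[0,0,0],0],[45,[0,-1,0],0],[45,[0,-3,0],0]]'

```text
clock: 24.3
tool_pos: [0.5473, -0.1114, 0.2725]
orientation: [0.473, -0.469, -0.526, 0.528]
force: [-0.5, -0.1, -0.2]
width: 0.826
```

apply_moves --motion '[[45,[0,-3,0],0],[0,[0,-3,0],0],[0,[0,0,0],0]]'

```text
clock: 24.55
tool_pos: [0.5492, -0.1118, 0.3409]
orientation: [-0.468, 0.474, 0.529, -0.526]
force: [0.6, -0.0, -0.2]
width: 0.922
```

```bash
python3 - <<'E'
from h import *
shakers('top')
go([.408,-.373,.16],90)
E
```

```text
[ 0.531 -0.529  0.072] 0.84 [490 261] [240. 131. 157.]
[ 0.578 -0.451  0.067] 0.81 [460 243] [239. 134. 159.]
[ 0.671 -0.259  0.075] 0.63 [389 208] [ 31. 176. 160.]
t 24.6 grasp [ 0.5487 -0.1117  0.1692] jaw yaw 96.49 tooly [ 0.003 -0.001 -1.   ] | shift cm [-24.37   0.91  16.93] spin 6.49 F [-0.  -0.3 -0.4] w 91.4
```

apply_moves --motion '[[0,[-3,0,2.1],0],[0,[-3,0,2.1],0],[0,[-3,0,2.1],0],[0,[-3,0,2.1],0],[0,[-3,0,2.1],0],[0,[-3,0,2.1],0],[0,[-3,0,2.1],0],[0,[-3.4,0,2.1],0]]'

```text
clock: 25.32
tool_pos: [0.4075, -0.3739, 0.3337]
orientation: [-0.472, 0.47, 0.528, -0.527]
force: [0.7, 0.3, -0.1]
width: 1.001
```

apply_moves --motion '[[0,[0,0,0],6.5],[0,[0,0,0],0],[0,[0,0,0],0],[0,[0,0,0],0]]'

```text
clock: 25.65
tool_pos: [0.4092, -0.3722, 0.3341]
orientation: [-0.5, 0.499, 0.501, -0.501]
force: [-0.3, 0.2, 1.4]
width: 1.0
```

```bash
python3 - <<'E'
from h import *
go([.408,-.373,.05],90)
m=greyfit(fn='w9.png'); print(proj(m,[.408,-.373,.072]))
im=cv2.imread('pics/w9.png'); hsv=cv2.cvtColor(im,cv2.COLOR_BGR2HSV)
k=((hsv[...,1]<60)&(hsv[...,2]>110)).astype(np.uint8); k[330:]=0
n,l,s,c=cv2.connectedComponentsWithStats(cv2.morphologyEx(k,cv2.MORPH_OPEN,np.ones((5,5))))
for i in range(1,n):
    if s[i,4]>1500: print(s[i],c[i].round(),ray(m,c[i],.072).round(4))
E
```

```text
t 25.6 grasp [ 0.409  -0.372   0.1671] jaw yaw 90.19 tooly [-0.001  0.001 -1.   ] | shift cm [-0.11 11.71  0.09] spin 0.19 F [-0.3  0.2  1.4] w 93.0
mask 0.96 [90. 55. 55.] (155, 334) 24 898
mask 0.71 [161.  86.  99.] (232, 404) 51 3582
mask 0.65 [30. 60. 53.] (412, 440) 26 777
spot [ 0.504 -0.537  0.028] 0.74 [149. 332.]
spot [ 0.57  -0.455  0.069] 0.7 [228. 419.]
spot [ 0.646 -0.27   0.011] 0.66 [407. 432.]
[317.49397863 253.24639731]
[ 277  212   81   74 4418] [317. 249.] [ 0.4045 -0.3735  0.072 ]
```

apply_moves --motion '[[0,[-0.1,0,0.3],0],[0,[0,3,0],0],[0,[0,3,0],0],[0,[0,3,0],0],[0,[0,2.5,0],0],[255,[0,0,0],0],[255,[0,0,0],0],[255,[0,0,0],0]]'

```text
clock: 26.47
tool_pos: [0.4062, -0.3743, 0.2212]
orientation: [-0.499, 0.501, 0.5, -0.5]
force: [-0.4, -0.3, -0.1]
width: 0.836
```

apply_moves --motion '[[255,[0,0,0],0],[255,[0,0,0],0],[255,[0,0,0],0],[255,[0,0,0],0],[255,[0,0,0],0],[255,[0,0,0],0]]'

```text
clock: 26.97
tool_pos: [0.4061, -0.3742, 0.2213]
orientation: [-0.499, 0.501, 0.5, -0.5]
force: [-0.1, 1.8, 8.4]
width: 0.685
```

```bash
python3 - <<'E'
from h import *
go([*wd(40,0,0)[:2],.166],96.5)
E
```

```text
t 27.0 grasp [ 0.4064 -0.3744  0.0543] jaw yaw 89.99 tooly [ 0.001 -0.001 -1.   ] | shift cm [ 35.7  -11.2  -13.18] spin -6.51 F [-0.1  1.8  8.4] w 63.7
```

apply_moves --motion '[[255,[0,-2,0],0],[255,[0,-3.5,0],0],[255,[0,-3.5,0],0],[255,[0,-2.5,0],0],[255,[1.8,0,-0.6],0],[255,[3.6,0,-1.3],0],[255,[3.6,0,-1.3],0],[255,[3.6,0,-1.3],0]]'

```text
clock: 27.63
tool_pos: [0.4508, -0.2466, 0.3355]
orientation: [-0.5, 0.501, 0.5, -0.5]
force: [1.5, -0.7, -2.5]
width: 0.692
```

apply_moves --motion '[[255,[3.6,0,-1.3],0],[255,[3.6,0,-1.3],0],[255,[3.6,0,-1.3],0],[255,[3.6,0,-1.3],0],[255,[3.6,0,-1.3],0],[255,[3.2,0,-1.3],0],[255,[1.9,0,-0.9],0],[255,[0,0,0],-3.5]]'

```text
clock: 28.3
tool_pos: [0.5389, -0.0137, 0.3354]
orientation: [-0.484, 0.484, 0.516, -0.515]
force: [0.4, 0.6, -1.9]
width: 0.685
```

apply_moves --motion '[[255,[0,0,0],-3],[255,[0,0,0],0],[255,[0,0,0],0],[255,[0,0,0],0]]'

```text
clock: 28.63
tool_pos: [0.5378, -0.0173, 0.335]
orientation: [-0.471, 0.472, 0.527, -0.527]
force: [-0.4, -0.1, -2.1]
width: 0.689
```

```bash
python3 - <<'E'
from h import *
go([*wd(40,0,0)[:2],.0543+.014],96.5)
E
```

```text
t 28.6 grasp [ 0.5379 -0.0173  0.168 ] jaw yaw 96.36 tooly [ 0. -0. -1.] | shift cm [-0.    9.97 -0.02] spin -0.14 F [-0.4 -0.1 -2.1] w 64.0
```

apply_moves --motion '[[255,[0,3,0],0],[255,[0,3,0],0],[255,[0,2,0],0],[255,[0,1.2,0],0],[255,[0,0.7,0],0],[255,[0,0,0],0],[255,[0,0,0],0],[45,[0,0,0],0]]'

```text
clock: 29.3
tool_pos: [0.5383, -0.0172, 0.2367]
orientation: [-0.471, 0.472, 0.528, -0.527]
force: [-0.1, -0.6, -0.1]
width: 0.719
```

apply_moves --motion '[[45,[0,0,0],0],[45,[0,0,0],0],[45,[0,0,0],0],[45,[0,-1,0],0],[45,[0,-3,0],0],[45,[0,-3,0],0],[0,[0,-3,0],0],[0,[0,0,0],0]]'

```text
clock: 29.97
tool_pos: [0.5389, -0.0171, 0.3419]
orientation: [-0.468, 0.473, 0.529, -0.526]
force: [0.9, -0.5, 1.2]
width: 0.922
```

```bash
python3 - <<'E'
from h import *
go([.534,.339,.16],90)
im,m=snap('top','top3.png',(130,180,450,320),2.5)
print(ray(m,(167,259),.072))
E
```

```text
t 30.0 grasp [ 0.5404 -0.0173  0.1749] jaw yaw 96.49 tooly [ 0.009 -0.001 -1.   ] | shift cm [35.48  1.45 -3.38] spin 6.49 F [ 0.9 -0.5  1.2] w 85.8
[0.5340502  0.33919476 0.072     ]
```

View pics/top3.png

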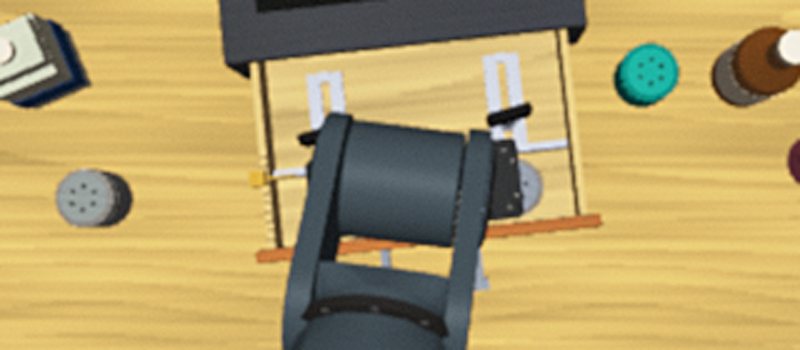

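apply_moves --motion '[[0,[3.9,0,-0.4],0],[0,[3.9,0,-0.4],0],[0,[3.9,0,-0.4],0],[0,[3.9,0,-0.4],0],[0,[3.9,0,-0.4],0],[0,[3.9,0,-0.4],0],[0,[3.9,0,-0.4],0],[0,[3.9,0,-0.4],0]]'

```text
clock: 30.68
tool_pos: [0.5339, 0.2985, 0.335]
orientation: [0.471, -0.471, -0.527, 0.528]
force: [0.4, 0.3, -0.5]
width: 0.999
```

apply_moves --motion '[[0,[3.9,0,-0.3],0],[0,[0,0,0],6.5],[0,[0,0,0],0],[0,[0,0,0],0],[0,[0,0,0],0]]'

```text
clock: 31.1
tool_pos: [0.5332, 0.3347, 0.3353]
orientation: [0.5, -0.499, -0.5, 0.501]
force: [-0.5, 0.2, 0.4]
width: 1.002
```

```bash
python3 - <<'E'
from h import *
go([.534,.339,.052],90)
m=greyfit(fn='w10.png'); print(proj(m,[.534,.339,.072]))
im=cv2.imread('pics/w10.png'); hsv=cv2.cvtColor(im,cv2.COLOR_BGR2HSV)
k=((hsv[...,1]<60)&(hsv[...,2]>110)).astype(np.uint8); k[330:]=0
n,l,s,c=cv2.connectedComponentsWithStats(cv2.morphologyEx(k,cv2.MORPH_OPEN,np.ones((5,5))))
for i in range(1,n):
    if s[i,4]>1500: print(s[i],c[i].round(),ray(m,c[i],.072).round(4))
E
```

```text
t 31.1 grasp [0.533  0.3346 0.1683] jaw yaw 90.1 tooly [-0.001 -0.001 -1.   ] | shift cm [ 0.45 11.63 -0.11] spin 0.1 F [-0.5  0.2  0.4] w 93.2
[324.86522569 255.26883615]
[ 299  218   80   75 4523] [339. 255.] [0.5338 0.3496 0.072 ]
```

apply_moves --motion '[[0,[1.4,0,-0.1],0],[0,[0,3,0],0],[0,[0,3,0],0],[0,[0,3,0],0],[0,[0,2.6,0],0],[255,[0,0,0],0],[255,[0,0,0],0],[255,[0,0,0],0]]'

```text
clock: 31.92
tool_pos: [0.5347, 0.3502, 0.2214]
orientation: [-0.5, 0.5, 0.501, -0.499]
force: [-0.0, -0.8, -0.3]
width: 0.835
```

apply_moves --motion '[[255,[0,0,0],0],[255,[0,0,0],0],[255,[0,0,0],0],[255,[0,0,0],0],[255,[0,0,0],0],[255,[0,0,0],0]]'

```text
clock: 32.42
tool_pos: [0.5345, 0.3499, 0.2215]
orientation: [-0.5, 0.5, 0.501, -0.499]
force: [0.0, -0.5, 7.7]
width: 0.687
```

```bash
python3 - <<'E'
from h import *
go([*wd(40,95,0)[:2],.172],96.5)
E
```

```text
t 32.4 grasp [0.5349 0.3502 0.0545] jaw yaw 89.99 tooly [ 0.002  0.001 -1.   ] | shift cm [-27.29 -11.78   0.72] spin -6.51 F [ 0.  -0.5  7.7] w 63.9
```

apply_moves --motion '[[255,[0,-2,0],0],[255,[0,-3.5,0],0],[255,[0,-3.5,0],0],[255,[0,-2.5,0],0],[255,[-2,0,0],0],[255,[-3.6,0,0.2],0],[255,[-3.6,0,0.2],0],[255,[-3.6,0,0.2],0]]'

```text
clock: 33.08
tool_pos: [0.5274, 0.2204, 0.3352]
orientation: [-0.5, 0.5, 0.5, -0.5]
force: [-0.2, -1.3, -2.3]
width: 0.685
```

apply_moves --motion '[[255,[-3.6,0,0.2],0],[255,[-3.6,0,0],0],[255,[-3.6,0,0],0],[255,[-2.5,0,0],0],[255,[-1.2,0,0],0],[255,[0,0,0],-3.5],[255,[0,0,0],-3],[255,[0,0,0],0]]'

```text
clock: 33.75
tool_pos: [0.526, 0.0768, 0.3351]
orientation: [-0.47, 0.47, 0.528, -0.528]
force: [0.6, 0.3, -2.2]
width: 0.688
```

apply_moves --motion '[[255,[0,0,0],0],[255,[0,0,0],0],[255,[0,0,0],0]]'

```text
clock: 34.0
tool_pos: [0.526, 0.077, 0.3348]
orientation: [-0.471, 0.471, 0.527, -0.527]
force: [0.1, 0.0, -2.3]
width: 0.684
```

```bash
python3 - <<'E'
from h import *
go([*wd(40,95,0)[:2],.0545+.014],96.5)
E
```

```text
t 34.0 grasp [0.526  0.077  0.1678] jaw yaw 96.45 tooly [ 0.  0. -1.] | shift cm [-0.01  9.93 -0.14] spin -0.05 F [ 0.1  0.  -2.3] w 63.6
```

apply_moves --motion '[[255,[0,3,-0.1],0],[255,[0,3,0],0],[255,[0,2,0],0],[255,[0,1.2,0],0],[255,[0,0.6,0],0],[255,[0,0,0],0],[255,[0,0,0],0],[45,[0,0,0],0]]'

```text
clock: 34.67
tool_pos: [0.5275, 0.0768, 0.2378]
orientation: [-0.47, 0.471, 0.528, -0.527]
force: [-0.3, 0.2, 0.1]
width: 0.72
```

apply_moves --motion '[[45,[0,0,0],0],[45,[0,0,0],0],[45,[0,0,0],0],[45,[0,-1,0],0],[45,[0,-3,0],0],[45,[0,-3,0],0],[45,[0,-3,0],0],[255,[0,-2,0],0]]'

```text
clock: 35.33
tool_pos: [0.5271, 0.0768, 0.3604]
orientation: [-0.47, 0.472, 0.528, -0.527]
force: [-0.6, 0.5, 0.3]
width: 0.789
```

```bash
python3 - <<'E'
from h import *
go([*wd(-110,0,0)[:2],.19],96.5)
E
```

```text
t 35.3 grasp [0.5276 0.0768 0.1934] jaw yaw 96.49 tooly [ 0.003  0.    -1.   ] | shift cm [-9.47  0.29 15.02] spin -0.01 F [-0.6  0.5  0.3] w 73.4
```

apply_moves --motion '[[255,[-1.9,0,3],0],[255,[-1.9,0,3],0],[255,[-1.9,0,3],0],[255,[-1.9,0,3],0],[255,[-1.9,0,3],0],[255,[0,0,0],0],[255,[0,0,0],0],[255,[0,0,0],0]]'

```text
clock: 36.0
tool_pos: [0.3892, -0.0345, 0.3575]
orientation: [-0.471, 0.472, 0.528, -0.527]
force: [0.3, -0.4, 0.4]
width: 0.226
```

```bash
python3 - <<'E'
from h import *
go([*wd(-110,0,0)[:2],.05],96.5)
im,_=snap('top'); im2,_=snap('side')
a=cv2.resize(im[180:320,200:400],(800,560))[:, :, ::-1]
b=cv2.resize(im2[180:340,220:380],(400,400))[:, :, ::-1]
o=np.zeros((560,800,3),np.uint8); o[:280,:400]=cv2.resize(a,(400,280)); o[:400,400:]=b
cv2.imwrite('pics/chk.png',o)
E
```

```text
t 36.0 grasp [ 0.3894 -0.0345  0.1905] jaw yaw 96.45 tooly [ 0.002 -0.    -1.   ] | shift cm [ 0.04 14.05  0.05] spin -0.05 F [ 0.3 -0.4  0.4] w 21.0
```

View pics/chk.png

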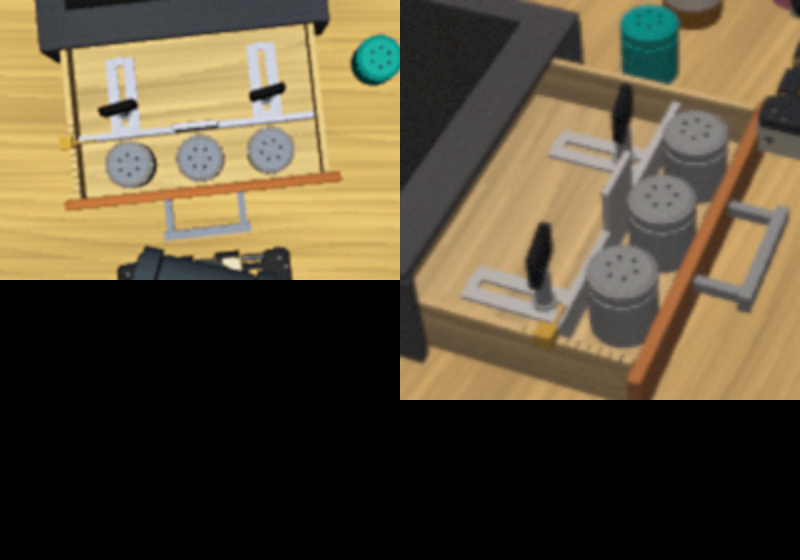

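apply_moves --motion '[[255,[0,4,0],0],[255,[0,4,0],0],[255,[0,4,0],0],[255,[0,2.4,0],0],[255,[0,0,0],0],[255,[0,0,-1.5],0],[255,[0,0,-1],0],[255,[0,0,-0.4],0]]'

```text
clock: 36.77
tool_pos: [0.4195, -0.031, 0.214]
orientation: [-0.47, 0.472, 0.528, -0.527]
force: [0.9, 0.2, -0.5]
width: 0.006
```

apply_moves --motion '[[255,[0,0,-0.3],0],[255,[0,0,-0.4],0],[255,[0,0,-0.6],0],[255,[0,0,-0.8],0],[255,[0,0,-0.8],0],[255,[0,0,-0.8],0],[255,[0,0,-0.8],0],[255,[0,0,-0.8],0]]'

```text
clock: 37.43
tool_pos: [0.4692, -0.0252, 0.213]
orientation: [0.472, -0.47, -0.527, 0.528]
force: [-9.4, -2.0, 6.3]
width: 0.006
```

```bash
python3 - <<'E'
from h import *
go([*wd(123,0,0)[:2],.0465],96.5)
E
```

```text
t 37.4 grasp [ 0.4684 -0.0251  0.046 ] jaw yaw 96.5 tooly [-0.004  0.    -1.   ] | shift cm [-1.000e-02 -1.100e-01 -1.532e+01] spin -0.0 F [-9.4 -2.   6.3] w 0.6
```

apply_moves --motion '[[255,[0,0,-0.8],0],[255,[0,0,-0.9],0],[255,[0,0,-0.9],0],[255,[0,0,-0.9],0],[255,[0,0,-0.9],0],[255,[0,0,-0.9],0],[255,[0,0,-0.9],0],[255,[0,0,-0.9],0]]'

```text
clock: 38.1
tool_pos: [0.5398, -0.0173, 0.213]
orientation: [0.472, -0.47, -0.526, 0.529]
force: [-9.1, -4.3, 5.9]
width: 0.006
```

apply_moves --motion '[[255,[0,0,-0.9],0],[255,[0,0,-0.9],0],[255,[0,0,-0.9],0],[255,[0,0,-0.9],0],[255,[0,0,-0.9],0],[255,[0,0,-0.8],0],[255,[0,0,-0.6],0],[255,[0,0,-0.4],0]]'

```text
clock: 38.77
tool_pos: [0.6027, -0.0102, 0.213]
orientation: [0.472, -0.47, -0.527, 0.528]
force: [-8.8, -2.5, 5.7]
width: 0.005
```

```bash
python3 - <<'E'
from h import *
go([*wd(123,0,0)[:2],.0465],96.5)
E
```

```text
t 38.8 grasp [ 0.602  -0.0102  0.046 ] jaw yaw 96.49 tooly [-0.004 -0.    -1.   ] | shift cm [ 0.02 -0.05 -1.87] spin -0.01 F [-8.8 -2.5  5.7] w 0.4
```

apply_moves --motion '[[255,[0,0,-0.4],0],[255,[0,0,-0.4],0],[255,[0,0,-0.3],0],[255,[0,0,-0.2],0],[255,[0,0,-0.1],0]]'

```text
clock: 39.18
tool_pos: [0.6163, -0.0087, 0.2131]
orientation: [0.472, -0.47, -0.527, 0.528]
force: [-8.3, -2.2, 4.7]
width: 0.006
```

apply_moves --motion '[[255,[0,0,-0.2],0],[255,[0,0,-0.2],0]]'

```text
clock: 39.35
tool_pos: [0.6185, -0.0085, 0.2131]
orientation: [0.474, -0.468, -0.525, 0.531]
force: [-36.3, -7.1, 27.6]
width: 0.006
```

```bash
python3 - <<'E'
from h import *
go([*wd(123,0,0)[:2],.0465],96.5)
E
```

```text
t 39.4 grasp [ 0.6165 -0.0086  0.0461] jaw yaw 96.52 tooly [-0.012 -0.001 -1.   ] | shift cm [ 0.02 -0.05 -0.42] spin 0.02 F [-36.3  -7.1  27.6] w 0.6
```

apply_moves --motion '[[255,[0,0,0.5],0],[255,[0,0,1.5],0],[255,[0,0,3],0],[255,[0,0,4],0],[255,[0,-3,3],0],[255,[0,-3.5,2],0],[255,[0,-3.5,2],0],[255,[0,-2,2],0]]'

```text
clock: 40.02
tool_pos: [0.4418, -0.0284, 0.3356]
orientation: [-0.47, 0.472, 0.528, -0.527]
force: [0.4, -0.6, 1.5]
width: 0.004
```

apply_moves --motion '[[255,[0,-2,3],0],[255,[0,0,0],0],[255,[0,0,0],0]]'

```text
clock: 40.27
tool_pos: [0.4124, -0.0318, 0.3537]
orientation: [-0.47, 0.472, 0.528, -0.527]
force: [0.7, 0.0, 0.2]
width: 0.004
```

```bash
python3 - <<'E'
from h import *
go([.4,0,.2],96.5)
im,_=snap('top'); im2,_=snap('side')
o=np.zeros((480,800,3),np.uint8); o[:360,:400]=cv2.resize(im[60:330,100:400],(400,360))[...,::-1]; o[:400,400:]=cv2.resize(im2[130:380,120:370],(400,400))[...,::-1]
cv2.imwrite('pics/end.png',o)
E
```

```text
t 40.3 grasp [ 0.4129 -0.0319  0.1867] jaw yaw 96.45 tooly [ 0.003 -0.001 -1.   ] | shift cm [ 3.31 -1.33  0.92] spin -0.05 F [0.7 0.  0.2] w 0.4
```

View pics/end.png

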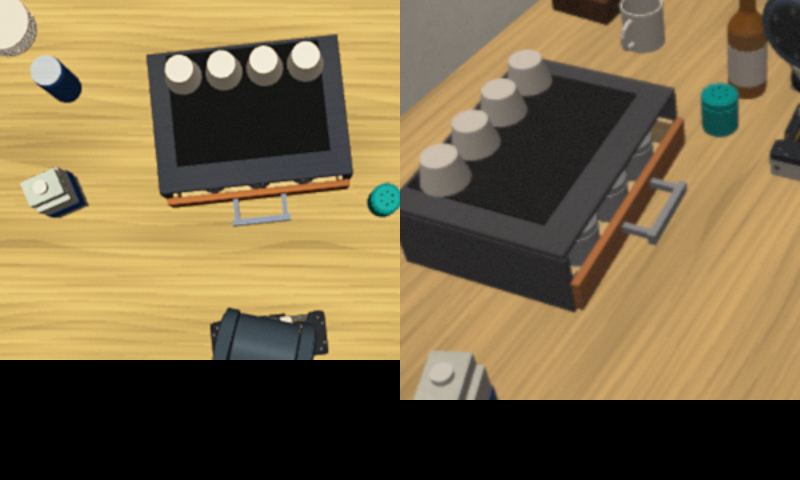

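```bash
python3 - <<'E'
from h import *
im,m=snap('top')
im2,m2=snap('side')
for x in (195,200,205,210):   # predicted pixel of front inner top edge & case front top edge if travel x, at y=-150,150
    print(x,[proj(m,wd(x,y,49)).round(1).tolist() for y in(-150,150)],'outer',[proj(m,wd(x-14,y,49)).round(1).tolist() for y in(-150,150)])
for r in range(185,222): print(r,im[r,240].tolist(),im[r,345].tolist())
E
```

```text
195 [[348.5, 195.4], [239.0, 207.5]] outer [[349.1, 200.5], [239.5, 212.5]]
200 [[348.3, 193.6], [238.8, 205.6]] outer [[348.9, 198.7], [239.3, 210.7]]
205 [[348.1, 191.8], [238.6, 203.8]] outer [[348.7, 196.9], [239.1, 208.9]]
210 [[347.9, 190.0], [238.4, 202.0]] outer [[348.5, 195.0], [238.9, 207.1]]
185 [68, 71, 73] [66, 67, 73]
186 [67, 71, 75] [66, 68, 73]
187 [67, 70, 74] [63, 64, 71]
188 [65, 69, 73] [66, 68, 76]
189 [71, 72, 78] [67, 69, 76]
190 [67, 70, 71] [64, 66, 77]
191 [68, 71, 77] [53, 53, 60]
192 [65, 68, 71] [100, 88, 61]
193 [68, 70, 73] [200, 173, 111]
194 [63, 64, 70] [235, 210, 138]
195 [68, 72, 75] [204, 173, 110]
196 [65, 67, 74] [175, 118, 65]
197 [66, 69, 73] [185, 108, 54]
198 [68, 68, 75] [193, 118, 57]
199 [72, 74, 77] [200, 122, 64]
200 [68, 69, 73] [159, 93, 49]
201 [68, 72, 77] [77, 37, 16]
202 [52, 55, 61] [52, 27, 11]
203 [66, 60, 47] [132, 100, 53]
204 [187, 161, 101] [209, 171, 94]
205 [236, 210, 135] [224, 190, 108]
206 [221, 196, 128] [216, 183, 103]
207 [207, 156, 94] [213, 178, 102]
208 [195, 116, 54] [217, 182, 104]
209 [200, 121, 62] [217, 184, 106]
210 [204, 126, 60] [215, 183, 106]
211 [192, 112, 56] [215, 180, 103]
212 [122, 65, 32] [216, 183, 102]
213 [54, 27, 13] [213, 180, 102]
214 [96, 69, 39] [213, 177, 102]
215 [191, 157, 83] [217, 184, 107]
216 [233, 199, 115] [221, 188, 109]
217 [228, 196, 112] [223, 188, 109]
218 [218, 184, 105] [216, 183, 102]
219 [210, 178, 103] [209, 176, 99]
220 [206, 173, 100] [213, 178, 101]
221 [205, 172, 96] [220, 188, 107]
```

```bash
python3 - <<'E'
from h import *
m=eyes.camera_model('top')
for u,rc,rf in ((240,203.2,206.9),(345,191.9,195.6)):
    print('case front',dr(ray(m,(u,rc),.12)),'wood inner',dr(ray(m,(u,rf),.063)))
print(sensors.get_obs()['force'])
E
```

```text
case front [196.7 136.7 106. ] wood inner [196.2 147.   49. ]
case front [ 196.  -137.1  106. ] wood inner [ 195.5 -140.4   49. ]
[-0.87984266 -0.94207404 -0.13745808]
```

```bash
python3 -c "
from h import *
print(sign_off())"
```

```text
the job is handed in; nothing more can be done
None
```

The shaker drawer is ready and shut, and I handed the job in at about 40 s on the robot's clock.

1. **Fence:** I slid it back until its front face was level with the middle of the brass pointer's needle. The wrist camera put the gap at about 0.2 to 0.4 mm. I took the needle's centre as the mark; its front edge would be about 1.5 mm further forward.
2. **Wing nuts:** I then turned the left and the right one clockwise. Both were resisting at their stops, and the top picture shows both bars turned across the drawer alike.
3. **Shakers:** There were three plain steel ones on the counter. One had been knocked about 3 cm aside during the run, so I measured it again before picking it up. All three stood upright in the lane in the last check before closing.
4. **Drawer:** I pushed it in at about 9 N until the force rose to about 36–46 N at the fingertips against the stop. After I backed off, the top camera showed the case front and the back of the wooden front within 0.5 mm of each other.

**Checks that disagreed:**
- The first wrist view put the fence 40.8 mm from the pointer, but it lined up after about 39.5 mm. I trusted the close-up views, where fence and pointer show side by side.
- The network missed the grey shakers in some pictures, so I placed those from pixels. For the left one the first top view was about 1 cm off the wrist view, and I used the wrist view.

I did not touch the carton, the bottle or the pink and turquoise shakers. The last pictures show the carton, bottle and turquoise shaker standing as before. The pink ones were not in those final crops.

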